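# Pump the guideway lubricator until its pin is out

## Task

The measuring machine's guideways are due for lubrication: push the black mushroom-headed plunger of the hand pump down with the fingertips and let it spring back up, stroke after stroke, until the steel indicator pin at the other end of the pump has come fully out, so that its dark band stands clear above the collar. Then take the hand away and leave the plunger up. Only press the plunger - do not pull it up, do not touch the pin - and leave the gauges, bottle and case around the pump where they stand.

Things in the scene. Friction and masses are not known exactly. Their poses are not given: they have to be found in the camera images.
- pump: Hand lubricator pump bolted to the bench (it cannot move). Origin: centre of the underside of its base plate, on the bench. Dark steel base plate 120 (x) x 210 (y) x 10 mm, grey housing 78 x 175 mm, top 70 mm above the bench. Plunger axis at y = -45 mm, indicator pin axis at y = +50 mm, both at x = 0 and vertical. Between them a low black filler cap (22 mm wide, top 78 mm), not used. It stands at various places and yaws.
- plunger_top (a point): Centre of the flat top of the black mushroom plunger head (54 mm wide, 22 mm thick, flat top 44 mm wide); 170 mm above the bench at rest, 142 mm fully pressed. The head rides on a 16 mm rod over an aluminium barrel 42 mm wide with its top at 118 mm. Moves with the plunger; z up.
- plunger (a joint): How far the plunger is pressed, m: about 0 at rest (within 1 mm), 0.028 at its bottom stop; negative = pulled up. Vertical, spring return: about 10 N of spring when fully down, up to 18 N in all while moving at 0.1 m/s; it rises by itself within 0.3 s when let go.
- pin_out (a joint): How far the pin is out, m: starts at 0 to 0.014, 0.036 = fully out (stops there; more strokes change nothing). It rises only while the plunger goes down and stays put between. Full strokes (to the bottom, then let up completely) raise it 3 to 9 mm each, 3 to 6 strokes in all, the last from about 0.029 to 0.036; shorter strokes raise it less or not at all.
- pin_tip (a point): Centre of the top of the steel indicator pin, 15 mm thick, in a dark collar 29 mm wide whose top is 85 mm above the bench. The tip is 89 mm above the bench when pin_out is 0 and 125 mm when fully out. A dark band 5 mm high round the pin comes into sight above the collar only when pin_out passes 0.027 and is clear of it from 0.032.
- pin: The indicator pin; not to be touched. Its origin is no visible point: it lies on the pin axis 89 mm below the tip.
- ring_gauge: Bystander: steel ring 60 mm wide, 38 mm bore, 20 mm high, lying flat. Origin: centre of its underside.
- cleaner: Bystander: small white bottle, 42 mm wide, 105 mm high. Origin: centre of its underside.
- plug_gauge: Bystander: standing steel plug, 30 mm wide below, 20 mm above, 68 mm high. Origin: centre of its underside.
- block_case: Bystander: flat wooden case 50 x 90 x 26 mm. Origin: centre of its underside.
Mind the look-alikes: they are no part of the job. There is more than one size of the pump; the job needs the largest.

How it is judged:
On the way:
1. the indicator pin is fully out (value of joint pin_out above 0.032 m), for 0.2 s.
At the end, for the whole second after the job is handed in: The indicator pin stands out more than 32 mm, its dark band clear of the collar (fully out is 36), the plunger is back up within 3 mm of its rest place, and the four bystanders are within 15 mm of where they stood (value of joint pin_out above 0.032 m and value of joint plunger between -0.003 and 0.003 m and distance of each of ring_gauge, cleaner, plug_gauge, block_case from where it was at the start of the episode below 0.015 m); the robot touches nothing.
It fails at once if the indicator pin is touched by the robot (contact force between pin and the fingers above 0.5 N or contact force between pin and the arm above 0.5 N).
It fails at once if the plunger is pulled up more than 4 mm above its rest place (value of joint plunger below -0.004 m).
It fails at once if a bystander (ring, bottle, plug or case) is lifted, pushed more than 15 mm or tipped (distance of any of ring_gauge, cleaner, plug_gauge, block_case from where it was at the start of the episode above 0.015 m or angle between any of ring_gauge, cleaner, plug_gauge, block_case's own z axis and vertical above 0.3 rad).
It also fails if it takes over 42 s, if anything falls off the work surface, if the arm or the gripper's body presses on something with over 40 N, if the wrist force passes 120 N, or if a joint passes its speed limit or range.

## Robot

A 6-joint arm with a two-finger parallel gripper is mounted at the origin on the work surface. World frame = base frame: x ahead of the robot, y to its left, z up, the work surface at z = 0. Lengths are in m, angles in rad, forces in N, time in s.
With the tool pointing down it reaches from about 0.375 to 0.9 m from the base axis. Payload 3.1 kg.
Tool frame: the origin (TCP) lies on the centre line of the jaws, within the pads' length; the fingertips stand 19 mm ahead of it and the grasp point (between the pads) is the TCP; z points along the fingers, y is the line along which they close (so a half turn about z gives the same grasp; the last joint's range is limited). The gripper opens to 85 mm and grips with 20 to 120 N. Pads are 22 mm wide; open, the fingers measure 114 mm over their backs; the gripper's body (76 mm by 85 mm) begins 54 mm behind the grasp point. The pads swing forward as they close: fully open they stand 13 mm farther back than shut.
Start: joints at [-1.514, 0.527, 1.433, -0, 1.181, -0.178], TCP at [0.146, -0.608, 0.216] pointing down, gripper open.
Joint ranges: [-3.08, 3.08], [-0.75, 2.2], [0.22, 2.44], [-1.43, 4.57], [0, 2.65], [-2.85, 2.85]. Speed limits (rad/s): [2.79, 2.79, 3.14, 3.14, 3.14, 3.14].

## Interface

Orientations are given as a unit quaternion [w, x, y, z].
In Python, from cell import * gives the robot as it stands.
- The arm moves only by the shell command python3 -m jog 'ROWS' [OPENING] [FORCE]. ROWS is JSON, a list of rows, each a list of 4 numbers: the shift along the world's x, y, z in mm, then the turn about the world's z in rad. A call has 1 to 20 rows; each row shifts and turns the commanded pose from where the row before left it; what a row does not reach is not made up. A row lasts 1/10 s, in which the tool goes at most 50 mm and 8.59 degrees, less where a joint would pass 70% of its speed; a pose out of reach is approached as far as the arm can. A call is refused whole if a number of a shift passes 50 or a number of a turn 0.15, either way. A call with a gripper value outside its range is refused whole. OPENING is the opening, from 0 (shut) to 1 (fully open), set as the call begins (- or left out, the last holds). The fingers move at their own pace and stop on an object; FORCE is the grip in N (left out, the last holds). Time passes only in rows, so rows that do not move let the fingers close. It gives the time, the measured TCP pose, the force, the opening and the grip force at its end, in the units of the state.
- observe(): the state, without advancing time (a new reading comes with each control period).
- capture(name): name is "scene" or "top"; returns the picture (384x512x3 uint8, red, green, blue); there is no depth.
- camera_info(name): a dict with "intrinsics" (3x3 intrinsics, pixels), "dist_coeffs" ([k1, k2, p1, p2, k3] as OpenCV has them; the pictures are not rectified), "rvec" (rotation vector, rad) and "tvec" (3), from world to camera coordinates, as OpenCV has them. Camera axes: x right, y down, z forward; pixel columns grow to the right and rows downward; lengths in m; the calibration is good to about 2 mm. A picture is of the moment at which its call begins. camera_info takes no time and is no camera call.
- hand_in(): hands the job in; it is judged then, once.
The state is a dict: "t": time; "q": joint angles; "joint_velocities": joint speeds; "tau": joint torques, N m; "eef_pos": TCP position; "tool_rot": TCP orientation; "force": force on the tool from outside, world axes, zero at the start; "moment": the same for the moment, N m; "finger_gap": opening from 0.0 (shut) to 1.0 (fully open); "finger_force": force on a finger pad.
Only numpy, scipy, OpenCV 4.12 (cv2) and the standard library are available. Lean on these libraries where they do the work, as an engineer would, in place of code of your own. Each camera call takes 0.05 s, during which the arm holds its last target. There are 200 camera calls.

## Working session

There is one attempt and no reset: what is moved stays moved. The work goes in short steps, Python scripts to look and compute and a shell command to move; the robot and the scene stay as the last step left them, time stands still between calls to the robot, and variables do not carry over. Pictures are saved under pics/ and viewed, at most 10 in all, crops included, and the job is handed in when it is done.

```bash
mkdir -p pics
python3 - <<'E'
from cell import *
import cv2
for n in ("scene","top"):
    im=capture(n); cv2.imwrite(f"pics/{n}0.png",cv2.resize(im[:,:,::-1],(800,600),interpolation=cv2.INTER_CUBIC)); cv2.imwrite(f"pics/{n}_raw.png",im[:,:,::-1])
    c=camera_info(n); R=cv2.Rodrigues(np.array(c["rvec"]))[0] if 'np' in globals() else None
    print(c)
print(observe())
E
```

```text
{'intrinsics': array([[464.91428313,   0.        , 257.68524467],
       [  0.        , 464.91428313, 181.6598518 ],
       [  0.        ,   0.        ,   1.        ]]), 'dist_coeffs': array([-0.13313931,  0.        ,  0.        ,  0.        ,  0.        ]), 'rvec': array([ 2.16724624,  0.97955559, -0.39983194]), 'tvec': array([-0.41277753, -0.19775253,  1.34555969])}
{'intrinsics': array([[421.2664841 ,   0.        , 247.87752319],
       [  0.        , 421.2664841 , 192.03275636],
       [  0.        ,   0.        ,   1.        ]]), 'dist_coeffs': array([0.01569363, 0.        , 0.        , 0.        , 0.        ]), 'rvec': array([ 2.20711022, -2.20359006,  0.08874766]), 'tvec': array([0.04872255, 0.57161732, 0.9394788 ])}
{'t': 0.1, 'q': array([-1.51349223e+00,  5.28370924e-01,  1.43376457e+00, -1.33399937e-05,
        1.18141414e+00, -1.78508093e-01]), 'joint_velocities': array([-4.59119486e-04, -3.60233485e-03, -2.05104746e-03,  1.73900261e-03,
       -5.90578573e-05, -6.30585300e-04]), 'tau': array([-8.53712063e-04, -4.43306851e+01, -1.78586429e+01, -1.84003716e-04,
        3.92546746e-03, -8.56645954e-06]), 'eef_pos': array([ 0.14600135, -0.60701737,  0.21533596]), 'tool_rot': array([-9.77066497e-04,  9.93056351e-01,  1.17635566e-01,  5.31052047e-05]), 'force': array([-0.21144176,  0.06875477,  0.84411382]), 'moment': array([ 0.02719622,  0.01568701, -0.04991284]), 'finger_force': 0.0, 'finger_gap': 1.0004792823092608}
```

View pics/scene0.png

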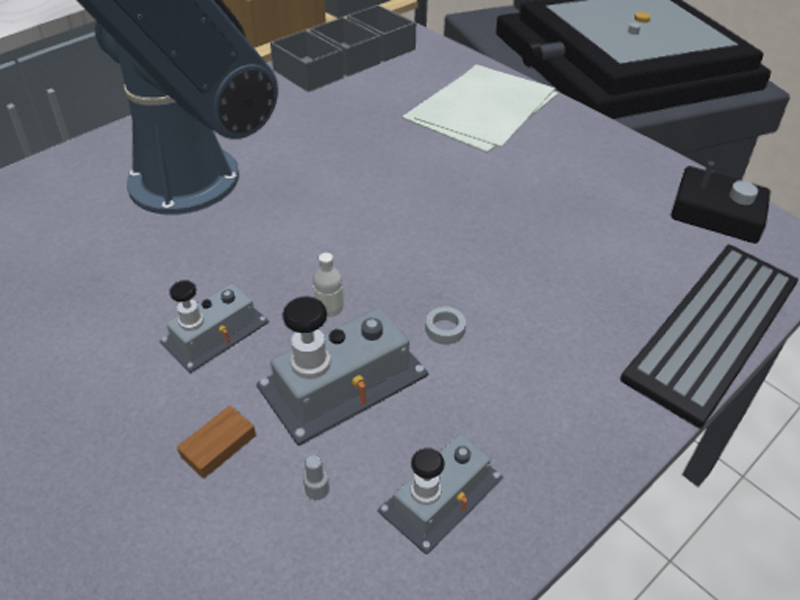

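View pics/top0.png

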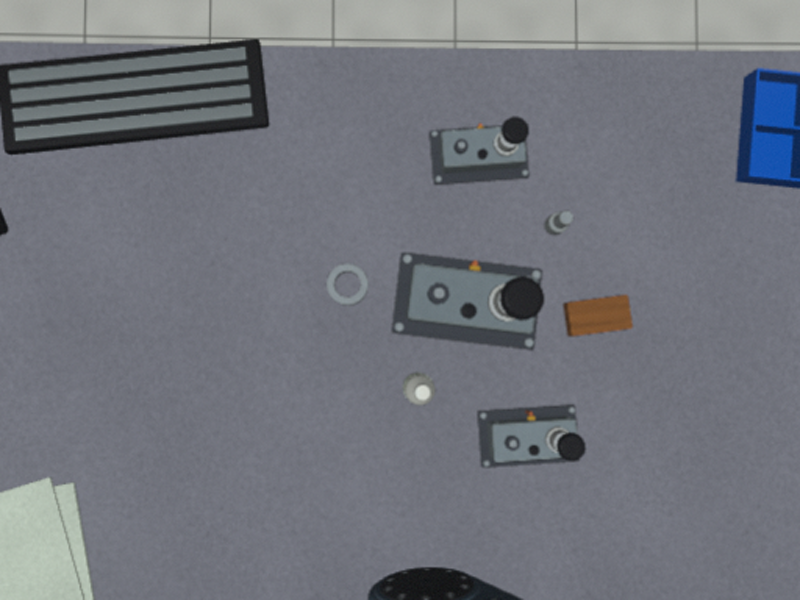

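The large pump is the middle one. In the top view (800x600) its head is at (522,298), its pin at (438,293), and its four base bolts are at (407,259), (536,274), (529,342) and (399,327). In the scene view the head top is at about (305,311).

```bash
cat > h.py <<'E'
import cv2, numpy as np
from cell import camera_info
def ray(n,p,z):
    c=camera_info(n);R=cv2.Rodrigues(c["rvec"])[0]
    u=cv2.undistortPoints(np.array([[p]],float),c["intrinsics"],c["dist_coeffs"])[0,0]
    d=R.T@np.array([u[0],u[1],1]);o=-R.T@c["tvec"]
    return o+d*(z-o[2])/d[2]
def proj(n,P):
    c=camera_info(n);return cv2.projectPoints(np.array([P],float),c["rvec"],c["tvec"],c["intrinsics"],c["dist_coeffs"])[0].ravel()
E
python3 - <<'E'
from h import *
im=cv2.imread("pics/top_raw.png").max(2)
m=(im<45).astype(np.uint8)
n,l,s,c=cv2.connectedComponentsWithStats(m)
k=min((i for i in range(1,n) if s[i,4]>200),key=lambda i:np.hypot(*(c[i]-[334,191])))
# head silhouette circle ~ widest rim, approx 11mm under top
print("head px",c[k],s[k]); print("head",ray("top",c[k],.161))
b=[ray("top",np.array(p)*.64,.012) for p in [(407,259),(536,274),(529,342),(399,327)]]
ctr=np.mean(b,0);d=(b[0]+b[3]-b[1]-b[2])[:2];d/=np.hypot(*d)
print("base",ctr,"y dir",d,"yaw",np.arctan2(-d[0],d[1]),"plunger",ctr[:2]-.045*d,"pin",ctr[:2]+.05*d)
print("pin at 90..",ray("top",np.array((438,293))*.64,.09))
for nm,p,z in [("ring",(347,284),.02),("bottle",(422,392),.1),("plug",(566,217),.068),("case",(598,315),.026)]: print(nm,ray("top",np.array(p)*.64,z))
im=cv2.imread("pics/scene_raw.png").max(2)
n,l,s,c=cv2.connectedComponentsWithStats((im<45).astype(np.uint8))
k=min((i for i in range(1,n) if s[i,4]>100),key=lambda i:np.hypot(*(c[i]-[195,200])))
print("scene head",c[k],s[k],ray("scene",c[k],.160), proj("scene",np.r_[ctr[:2]-.045*d,.16]))
E
```

```text
head px [333.88533835 190.40413534] [321 177  26  27 532]
head [ 0.56697213 -0.11264681  0.161     ]
base [ 0.57146456 -0.06801375  0.012     ] y dir [0.11274495 0.99362396] yaw -0.11298518771421671 plunger [ 0.56639104 -0.11272683] pin [ 0.57710181 -0.01833256]
pin at 90.. [ 0.57700572 -0.01642762  0.09      ]
ring [0.59433491 0.10795047 0.02      ]
bottle [0.4460682  0.00609973 0.1       ]
plug [ 0.6845735  -0.19692128  0.068     ]
case [ 0.55005567 -0.25391632  0.026     ]
scene head [194.54788419 201.26503341] [182 191  27  22 449] [ 0.56588238 -0.11301155  0.16      ] [194.82752062 201.34095877]
```

```bash
python3 -m jog '[[10,12,5,0],[30,35,5,0],[31,36,5,0],[31,36,0,0],[31,36,0,0],[31,36,0,0],[31,36,0,0],[31,36,0,0],[31,36,0,0],[31,36,0,0],[31,36,0,0],[31,36,0,0],[31,36,0,0],[30,36,0,0],[10,15,0,0],[0,0,0,0],[0,0,0,0]]' 0 40
```

```text
t: 1.8
eef_pos: [0.5663, -0.1127, 0.2312]
tool_rot: [-0.0, 0.993, 0.118, -0.001]
force: [-0.2, 0.4, 0.3]
finger_gap: -0.0
finger_force: 0.0
```

```bash
python3 -m jog '[[0,0,-15,0],[0,0,-15,0],[0,0,-8,0],[0,0,-4,0],[0,0,-8,0],[0,0,-8,0],[0,0,-7,0],[0,0,-4,0],[0,0,-1,0],[0,0,0,0],[0,0,0,0]]'
python3 - <<'E'
from cell import *
import cv2
cv2.imwrite("pics/s1.png",cv2.resize(capture("scene")[150:310,140:320,::-1],None,fx=3.7,fy=3.7,interpolation=cv2.INTER_CUBIC))
E
```

```text
t: 2.9
eef_pos: [0.5673, -0.1137, 0.1615]
tool_rot: [0.0, 0.993, 0.118, 0.0]
force: [0.2, -0.8, -0.6]
finger_gap: 0.001
finger_force: 0.0
```

View pics/s1.png

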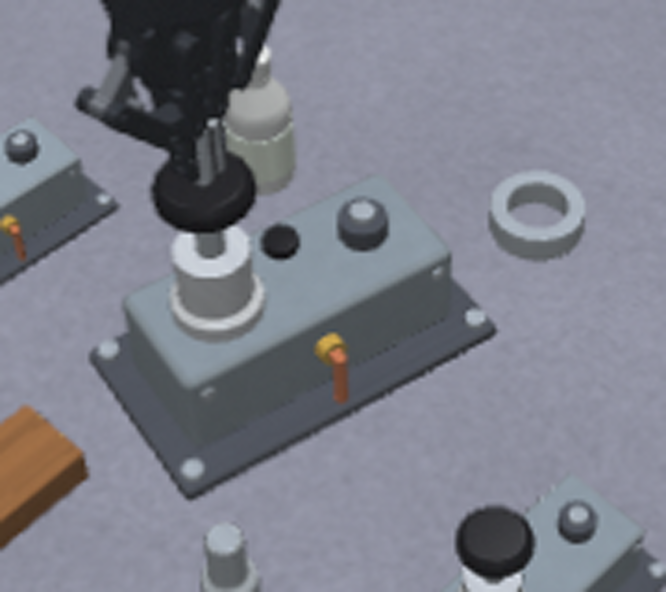

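The crop shows the head still up at about (203,190), with the fingertips above it and no force. I'll carry on down gently until they touch.

```bash
python3 - <<'E'
from h import *
from cell import observe
for z in (.1425,.155,.17,.18): print(z,(proj("scene",[.567,-.113,z])-[140,150])*3.7)
o=observe();print(o["eef_pos"],o["force"],o["moment"],o["tau"])
E
python3 -m jog '[[0,0,-3,0],[0,0,-3,0],[0,0,0,0]]'
```

```text
0.1425 [205.97783179 214.00314789]
0.155 [203.95234569 197.54517439]
0.17 [201.47576786 177.35499606]
0.18 [199.79626729 163.6207331 ]
[ 0.56731501 -0.11373467  0.16152558] [0.77186129 0.47191597 0.24559031] [-0.00059875 -0.008016    0.00079923] [-7.44221848e-03 -4.15450501e+01 -1.49666977e+01 -3.71086826e-04
  8.98719882e-04 -1.45946001e-05]
t: 3.25
eef_pos: [0.5673, -0.1137, 0.1551]
tool_rot: [0.0, 0.993, 0.118, 0.0]
force: [1.0, -0.7, 1.8]
finger_gap: -0.003
finger_force: 0.5
```

Run:
```python
from cell import *
import cv2, numpy as np
a=cv2.resize(capture("scene")[140:240,160:240,::-1],None,fx=5,fy=5,interpolation=cv2.INTER_CUBIC)
b=cv2.resize(capture("top")[150:230,270:370,::-1],None,fx=3.8,fy=3.8,interpolation=cv2.INTER_CUBIC)
o=np.zeros((500,400+b.shape[1],3),np.uint8);o[:,:400]=a;o[:b.shape[0],400:]=b
o=np.clip(255*(o/255.)**.5,0,255).astype(np.uint8)
cv2.imwrite("pics/s2.png",o)
```

```text
(no output)
```

View pics/s2.png

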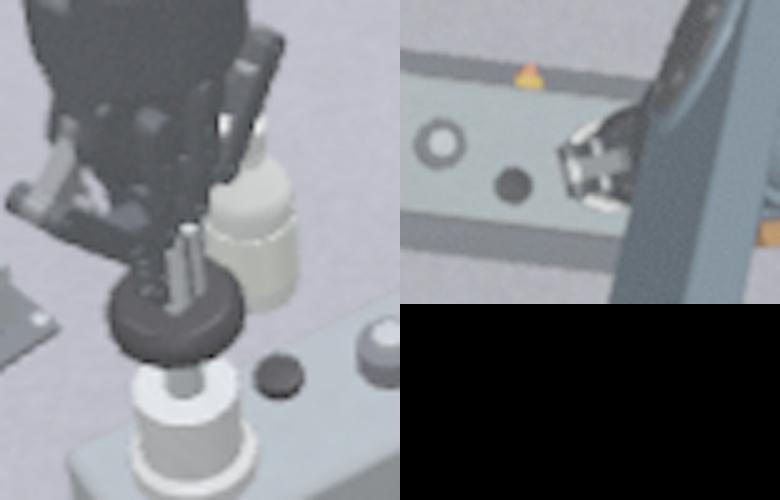

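The tips now rest on the head near its centre, and it is pressed about 3 mm. They reach less far ahead of the TCP than stated. I'll go on to the bottom stop.

```bash
python3 -m jog '[[0,0,-5,0],[0,0,-5,0],[0,0,-5,0],[0,0,-4,0],[0,0,0,0]]'; python3 -m jog '[[0,0,-3,0],[0,0,0,0]]';  python3 -m jog '[[0,0,-2,0],[0,0,0,0]]'
```

```text
t: 3.85
eef_pos: [0.5674, -0.1138, 0.1364]
tool_rot: [0.0, 0.993, 0.118, 0.0]
force: [-0.7, 0.6, 7.7]
finger_gap: 0.002
finger_force: 3.5
t: 4.05
eef_pos: [0.5674, -0.1138, 0.1337]
tool_rot: [0.0, 0.993, 0.118, 0.0]
force: [-0.7, 1.1, 7.7]
finger_gap: 0.001
finger_force: 4.1
t: 4.25
eef_pos: [0.5674, -0.1138, 0.132]
tool_rot: [0.0, 0.993, 0.118, 0.001]
force: [-0.9, 0.1, 8.8]
finger_gap: 0.002
finger_force: 4.4
```

```bash
python3 -m jog '[[0,0,-2,0],[0,0,0,0]]'; python3 -m jog '[[0,0,-2,0],[0,0,0,0]]';  python3 -m jog '[[0,0,-1,0],[0,0,0,0]]'
```

```text
t: 4.45
eef_pos: [0.5675, -0.1138, 0.1301]
tool_rot: [0.0, 0.993, 0.118, 0.001]
force: [-0.8, 1.0, 9.5]
finger_gap: 0.004
finger_force: 4.8
t: 4.65
eef_pos: [0.5675, -0.1138, 0.1282]
tool_rot: [0.0, 0.993, 0.118, 0.001]
force: [-1.7, 0.6, 9.8]
finger_gap: -0.0
finger_force: 5.1
t: 4.85
eef_pos: [0.5675, -0.1138, 0.1273]
tool_rot: [0.0, 0.993, 0.118, 0.001]
force: [-1.7, 1.6, 11.3]
finger_gap: -0.002
finger_force: 5.3
```

```bash
python3 -m jog '[[0,0,-1,0],[0,0,0,0]]'; python3 -m jog '[[0,0,-1,0],[0,0,0,0]]'
```

```text
t: 5.05
eef_pos: [0.5675, -0.1138, 0.1269]
tool_rot: [0.0, 0.993, 0.118, 0.001]
force: [-1.9, 0.7, 13.8]
finger_gap: 0.001
finger_force: 6.8
t: 5.25
eef_pos: [0.5675, -0.1139, 0.1269]
tool_rot: [0.001, 0.993, 0.118, 0.001]
force: [-4.6, 1.4, 19.4]
finger_gap: 0.001
finger_force: 9.4
```

The bottom stop is at TCP z = 0.127. Next come full strokes with a full release between them.

```bash
python3 -m jog '[[0,0,15,0],[0,0,25,0],[0,0,0,0],[0,0,0,0],[0,0,0,0],[0,0,-10,0],[0,0,-8,0],[0,0,-8,0],[0,0,-8,0],[0,0,-6,0],[0,0,0,0],[0,0,0,0]]'
python3 -m jog '[[0,0,15,0],[0,0,25,0],[0,0,0,0],[0,0,0,0],[0,0,0,0],[0,0,-10,0],[0,0,-8,0],[0,0,-8,0],[0,0,-8,0],[0,0,-6,0],[0,0,0,0],[0,0,0,0]]'
python3 - <<'E'
from cell import *
import cv2
cv2.imwrite("pics/s3.png",cv2.resize(capture("scene")[170:240,180:280,::-1],None,fx=7,fy=7,interpolation=cv2.INTER_CUBIC))
E
```

```text
t: 6.45
eef_pos: [0.5673, -0.1138, 0.1268]
tool_rot: [0.0, 0.993, 0.118, 0.001]
force: [-4.3, 1.3, 22.6]
finger_gap: 0.002
finger_force: 11.2
t: 7.65
eef_pos: [0.5673, -0.1138, 0.1268]
tool_rot: [0.0, 0.993, 0.118, 0.001]
force: [-4.8, 0.9, 23.5]
finger_gap: 0.002
finger_force: 11.2
```

View pics/s3.png

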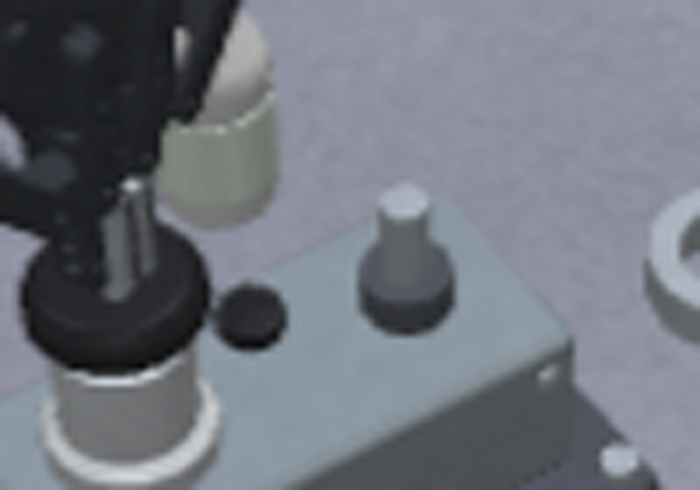

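The head is fully down. The pin tip is at about (404,200) in the crop, roughly 20 mm out, with no band visible yet. More strokes.

```bash
python3 -m jog '[[0,0,15,0],[0,0,25,0],[0,0,0,0],[0,0,0,0],[0,0,0,0],[0,0,-10,0],[0,0,-8,0],[0,0,-8,0],[0,0,-8,0],[0,0,-6,0],[0,0,0,0],[0,0,0,0]]'
python3 -m jog '[[0,0,15,0],[0,0,25,0],[0,0,0,0],[0,0,0,0],[0,0,0,0],[0,0,-10,0],[0,0,-8,0],[0,0,-8,0],[0,0,-8,0],[0,0,-6,0],[0,0,0,0],[0,0,0,0]]'
python3 -m jog '[[0,0,15,0],[0,0,25,0],[0,0,0,0],[0,0,0,0],[0,0,0,0],[0,0,-10,0],[0,0,-8,0],[0,0,-8,0],[0,0,-8,0],[0,0,-6,0],[0,0,0,0],[0,0,0,0]]'
python3 -m jog '[[0,0,15,0],[0,0,25,0],[0,0,30,0],[0,0,40,0],[-20,-40,0,0],[-20,-40,0,0],[-20,-40,0,0],[0,0,0,0],[0,0,0,0],[0,0,0,0]]'
python3 - <<'E'
from cell import *
from h import *
im=capture("scene")[:,:,::-1]
cv2.imwrite("pics/s4.png",cv2.resize(im[150:260,140:300],None,fx=5,fy=5,interpolation=cv2.INTER_CUBIC))
for z in (.09,.117,.121,.125): print(z,(proj("scene",[.577,-.0175,z])-[140,150])*5)
E
```

```text
t: 8.9
eef_pos: [0.5673, -0.1138, 0.1269]
tool_rot: [0.0, 0.993, 0.118, 0.001]
force: [-4.7, 0.6, 22.2]
finger_gap: -0.001
finger_force: 11.0
t: 10.1
eef_pos: [0.5673, -0.1138, 0.1268]
tool_rot: [0.0, 0.993, 0.118, 0.001]
force: [-4.7, 2.1, 22.7]
finger_gap: -0.004
finger_force: 11.2
t: 11.3
eef_pos: [0.5673, -0.1138, 0.1269]
tool_rot: [0.0, 0.993, 0.118, 0.001]
force: [-4.6, 1.7, 22.8]
finger_gap: -0.002
finger_force: 11.0
t: 12.3
eef_pos: [0.5068, -0.2326, 0.2332]
tool_rot: [-0.001, 0.993, 0.118, -0.001]
force: [-0.1, 0.1, 0.3]
finger_gap: 0.002
finger_force: 0.0
0.09 [488.37320336 277.1284982 ]
0.117 [487.08223868 232.14073993]
0.121 [486.8874569  225.32145618]
0.125 [486.69175065 218.46140987]
```

View pics/s4.png

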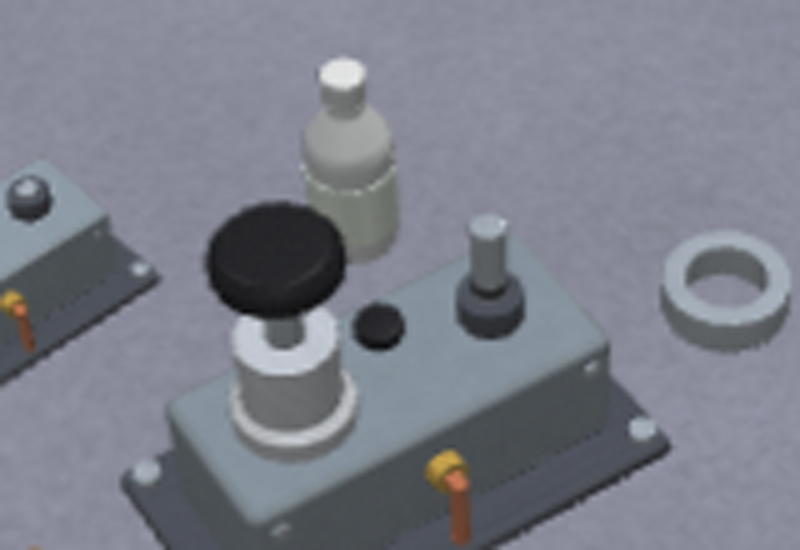

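The plunger is back up. The pin tip is at about (489,224), which matches fully out, and the dark band shows above the collar at about (489,288). To be sure, I'll do two more strokes (there's plenty of time) and check that the tip doesn't move.

```bash
python3 -m jog '[[20,40,0,0],[20,40,0,0],[20,39,0,0],[0,0,-30,0],[0,0,-38,0],[0,0,0,0],[0,0,-10,0],[0,0,-8,0],[0,0,-8,0],[0,0,-8,0],[0,0,-6,0],[0,0,0,0],[0,0,0,0]]'
python3 -m jog '[[0,0,15,0],[0,0,25,0],[0,0,0,0],[0,0,0,0],[0,0,0,0],[0,0,-10,0],[0,0,-8,0],[0,0,-8,0],[0,0,-8,0],[0,0,-6,0],[0,0,0,0],[0,0,0,0]]'
python3 -m jog '[[0,0,15,0],[0,0,25,0],[0,0,30,0],[0,0,40,0],[-20,-40,0,0],[-20,-40,0,0],[-20,-40,0,0],[0,0,0,0],[0,0,0,0],[0,0,0,0]]'
python3 - <<'E'
from cell import *
from h import *
im=capture("scene")[:,:,::-1]
n=cv2.resize(im[150:260,140:300],None,fx=5,fy=5,interpolation=cv2.INTER_CUBIC)
o=cv2.imread("pics/s4.png")
print("change pin",np.abs(n.astype(int)-o)[200:340,450:530].mean(),"elsewhere",np.abs(n.astype(int)-o)[20:120,550:790].mean())
cv2.imwrite("pics/s5.png",cv2.resize(np.hstack([o[190:350,430:550],n[190:350,430:550]]),None,fx=3,fy=3))
E
```

```text
t: 13.65
eef_pos: [0.5683, -0.1145, 0.1282]
tool_rot: [0.0, 0.993, 0.117, 0.002]
force: [-0.8, 4.2, 8.4]
finger_gap: -0.002
finger_force: 4.6
t: 14.85
eef_pos: [0.5672, -0.1149, 0.1269]
tool_rot: [0.0, 0.993, 0.118, 0.0]
force: [-1.6, -0.4, 11.1]
finger_gap: 0.002
finger_force: 5.6
t: 15.85
eef_pos: [0.5069, -0.2336, 0.2352]
tool_rot: [-0.001, 0.993, 0.118, -0.001]
force: [-0.4, 0.5, -0.4]
finger_gap: 0.001
finger_force: 0.0
change pin 0.49357142857142855 elsewhere 0.450375
```

View pics/s5.png

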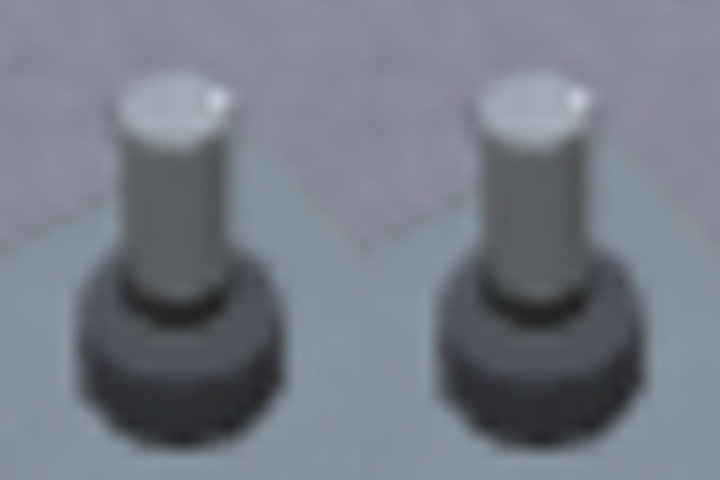

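The before and after views match: the tip stayed put through two more strokes, the second one to the bottom, and the dark band is clear of the collar. The pin is at its stop.

```bash
python3 -c "
from cell import *
print(hand_in())"
```

```text
the job is handed in; nothing more can be done
None
```

The job is handed in: the largest pump's indicator pin is fully out with its dark band clear of the collar, the plunger is back up, and the hand is clear of everything; no verdict was returned.

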